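# Line up the paint bottles by height beside the funnel

### The arm

A 6-joint arm with a two-finger parallel gripper is mounted at the origin on the work surface. World frame = base frame: x ahead of the robot, y to its left, z up, the work surface at z = 0. Lengths are in m, angles in degrees, forces in N, time in s.
With the tool pointing down it reaches from about 0.35 to 0.775 m from the base axis. Payload 7.3 kg.
Tool frame: the origin (TCP) lies at the centre of the arm's flange, where the gripper is bolted on; the fingertips stand 178 mm ahead of it and the grasp point (between the pads) lies 159 mm ahead of it; z points along the fingers, y is the line along which they close (so a half turn about z gives the same grasp; the last joint's range is limited). The gripper opens to 92 mm and grips with 3 to 60 N. Pads are 19 mm wide; open, the fingers measure 130 mm over their backs; the gripper's body (75 mm by 190 mm) begins 47 mm behind the grasp point.
Start: joints at [62.109, 19.595, 87.324, -0, 73.075, -8.365], TCP at [0.175, 0.495, 0.405] pointing down, gripper open.
Joint ranges: [-145.02, 145.02], [-44.19, 115.74], [2.07, 154.8], [-57.11, 237.11], [16.16, 152.29], [-177.93, 177.93]. Speed limits (degrees/s): [147.25, 147.25, 180, 180, 180, 180].

### API

Orientations are given as a 3x3 rotation matrix whose columns are the frame's x, y, z axes.
In Python, from station import ctrl gives the robot as it stands.
- The arm moves only by the tool drive_tool, never from a script. Its argument "steps" is text: rows parted by semicolons, each of 7 numbers parted by spaces: the turn, a rotation vector about the tool's x, y, z normalised to -1 to 1, where 1 is 180 degrees, then the shift along the tool's x, y, z normalised to -1 to 1, where 1 is 0.15 m, then the gripper command: -1 is fully open, 1 is shut, values between are in proportion. In form: rx ry rz x y z grip; .... A call has 1 to 20 rows; each row is the pose to reach, as a shift and turn from the pose commanded when the call began, along the tool's axes at that moment, turning the shorter way round; what a row does not reach only later rows make up. A row lasts 1/12 s, in which the tool goes at most 41.7 mm and 7.16 degrees, less where a joint would pass 70% of its speed; a pose out of reach is approached as far as the arm can. A call with a number of a shift or a turn outside -1 to 1 is refused whole. A call with a gripper value outside its range is refused whole. The fingers move at their own pace and stop on an object; "squeeze" is the grip in N (left out, the last holds). Time passes only in rows, so rows that repeat a pose let the fingers close. It gives the time, the measured TCP pose, the force, the opening and the grip force at its end, in the units of the state.
- ctrl.read_state(): the state, without advancing time (a new reading comes with each control period).
- ctrl.grab_frame(name): name is "scene" or "top"; returns a dict with "image" (400x640x3 uint8, blue, green, red), "K" (3x3 intrinsics, pixels), "eye" and "rotation" of the camera in the world. Camera axes: x right, y down, z forward; pixel columns grow to the right and rows downward; lengths in m; the calibration is good to about 2 mm. A picture is of the moment at which its call begins. There is no depth.
- ctrl.close_job(): hands the job in; it is judged then, once.
The state is a dict: "time_s": time; "q": joint angles; "joint_vel": joint speeds; "joint_torque": joint torques, N m; "position": TCP position; "ee_rot": TCP orientation; "ft_force": force on the tool from outside, world axes, zero at the start; "wrist_torque": the same for the moment, N m; "opening": finger opening in m; "grasp_force": force on a finger pad.
Only numpy, scipy, OpenCV 4.12 (cv2) and the standard library are available. Lean on these libraries where they do the work, as an engineer would, in place of code of your own. Each camera call takes 0.05 s, during which the arm holds its last target. There are 200 camera calls.

### The job

Get the four white squeeze bottles ready for refilling: stand them in a row on the cork marks of the wooden board, one bottle centred on each mark, in order of height, with the shortest beside the orange funnel and the tallest farthest from it. Do not knock any of these bottles over, and leave them standing upright.

Things in the scene. Friction and masses are not known exactly. Their poses are not given: they have to be found in the camera images.
- bottle_shortest: the shortest of four loose white squeeze bottles: an upright round cylinder 38 mm in diameter up to 72 mm, then 26 mm of shoulder, grey collar and short nozzle (98 mm in all). Rigid, under 0.4 kg. Origin at the centre of its underside, z up. The bottles start on the table, upright, nearer the robot than the board, in a loose line, neighbours' centres 95 mm apart or more.
- bottle_short: the second shortest of four loose white squeeze bottles: an upright round cylinder 43 mm in diameter up to 93 mm, then 26 mm of shoulder, grey collar and short nozzle (119 mm in all). Rigid, under 0.4 kg. Origin at the centre of its underside, z up. An amber jar with a black lid (74 mm high, 60 mm wide) stands in the same line and is not part of the job.
- bottle_tall: the second tallest of four loose white squeeze bottles: an upright round cylinder 48 mm in diameter up to 114 mm, then 26 mm of shoulder, grey collar and short nozzle (140 mm in all). Rigid, under 0.4 kg. Origin at the centre of its underside, z up. A brass-coloured metal tin (77 mm high, 57 mm wide) stands in the same line and is not part of the job.
- bottle_tallest: the tallest of four loose white squeeze bottles: an upright round cylinder 53 mm in diameter up to 135 mm, then 26 mm of shoulder, grey collar and short nozzle (161 mm in all). Rigid, under 0.4 kg. Origin at the centre of its underside, z up. Best gripped on the white cylinder near its top, as are the others.
- mark_1: round cork mark, 64 mm across, 3 mm thick, fixed on a wooden board 90 mm wide and 12 mm thick; number 1 of four from the robot's left (+y). Origin at the centre of its underside, 12 mm above the table; its top is 15 mm above the table. Its y axis runs along the row (90 mm between centres), x across it, away from the robot.
- mark_2: round cork mark, 64 mm across, 3 mm thick, fixed on a wooden board 90 mm wide and 12 mm thick; number 2 of four from the robot's left (+y). Origin at the centre of its underside, 12 mm above the table; its top is 15 mm above the table. Its y axis runs along the row (90 mm between centres), x across it, away from the robot.
- mark_3: round cork mark, 64 mm across, 3 mm thick, fixed on a wooden board 90 mm wide and 12 mm thick; number 3 of four from the robot's left (+y). Origin at the centre of its underside, 12 mm above the table; its top is 15 mm above the table. Its y axis runs along the row (90 mm between centres), x across it, away from the robot.
- mark_4: round cork mark, 64 mm across, 3 mm thick, fixed on a wooden board 90 mm wide and 12 mm thick; number 4 of four from the robot's left (+y). Origin at the centre of its underside, 12 mm above the table; its top is 15 mm above the table. Its y axis runs along the row (90 mm between centres), x across it, away from the robot.
- funnel: orange funnel, 80 mm across, in a glass jar, 128 mm high in all, fixed on the board at one end of the row, 105 mm beyond the end mark's centre (beside mark_1 or mark_4, it varies). At the other end is a fixed white pot of wooden stir sticks, 145 mm high, 70 mm wide. Origin at the centre of its underside, 12 mm above the table.
There are look-alikes about, which are no part of the job. Leave any blue look-alike of the bottle_shortest alone.

How it is judged (in metres and radians):
At the end, for the whole second after the job is handed in: Counted from the funnel's end, the bottles stand on the four marks from shortest to tallest: each within 14 mm of its mark's centre, its underside on the mark (15 mm above the table, within 4 mm), upright within 0.08 rad and at rest (((horizontal distance between funnel and mark_1 below 0.15 m and horizontal distance between bottle_shortest and mark_1 below 0.014 m and horizontal distance between bottle_short and mark_2 below 0.014 m and horizontal distance between bottle_tall and mark_3 below 0.014 m and horizontal distance between bottle_tallest and mark_4 below 0.014 m) or (horizontal distance between funnel and mark_4 below 0.15 m and horizontal distance between bottle_shortest and mark_4 below 0.014 m and horizontal distance between bottle_short and mark_3 below 0.014 m and horizontal distance between bottle_tall and mark_2 below 0.014 m and horizontal distance between bottle_tallest and mark_1 below 0.014 m)) and height (world z) of bottle_shortest between 0.011 and 0.019 m and angle between each of bottle_shortest, bottle_short, bottle_tall, bottle_tallest's own z axis and vertical below 0.08 rad and linear speed of each of bottle_shortest, bottle_short, bottle_tall, bottle_tallest below 0.02 m/s and angular speed of each of bottle_shortest, bottle_short, bottle_tall, bottle_tallest below 0.2 rad/s and height (world z) of bottle_short between 0.011 and 0.019 m and height (world z) of bottle_tall between 0.011 and 0.019 m and height (world z) of bottle_tallest between 0.011 and 0.019 m); the robot touches nothing.
It fails at once if a squeeze bottle is knocked over (leans more than 0.9 rad) (angle between any of bottle_shortest, bottle_short, bottle_tall, bottle_tallest's own z axis and vertical above 0.9 rad).
It also fails if it takes over 125 s, if anything falls off the work surface, if the arm or the gripper's body presses on something with over 40 N, if the wrist force passes 120 N, or if a joint passes its speed limit or range.

## Working session

There is one attempt and no reset: what is moved stays moved. The work goes in short steps, Python scripts to look and compute and a tool call to move; the robot and the scene stay as the last step left them, time stands still between calls to the robot, and variables do not carry over. Pictures are saved under pics/ and viewed, at most 14 in all, crops included, and the job is handed in when it is done.

Besides the shell and the picture viewer there is one more tool, called after "Emit:" as name(argument=value, ...), one argument or row to a line, values as JSON. drive_tool: Moves the arm, as the interface text tells. Its arguments: {"type":"object","properties":{"steps":{"type":"string"},"squeeze":{"type":"number"}},"required":["steps"]}

```bash
mkdir -p pics; cat > h.py <<'E'
import numpy as np, cv2
from station import ctrl
def grab(n,f=None):
    d=ctrl.grab_frame(n)
    d={k:np.array(v) for k,v in d.items() if k in("image","K","eye","rotation")}
    if f: cv2.imwrite(f,d["image"])
    return d
def ray(d,u,v):
    r=d["rotation"]@np.linalg.inv(d["K"])@np.array([u,v,1.]); return r/np.linalg.norm(r)
def onz(d,u,v,z):
    r=ray(d,u,v); return d["eye"]+r*(z-d["eye"][2])/r[2]
def proj(d,p):
    c=d["K"]@d["rotation"].T@(np.array(p)-d["eye"]); return c[:2]/c[2]
E
python3 - <<'E'
from h import *
for n in("scene","top"):
    d=grab(n,f"pics/{n}0.png"); print(n,d["eye"],d["rotation"].round(3).tolist(),d["K"].tolist())
s=ctrl.read_state();print(s["time_s"],s["position"],np.array(s["ee_rot"]).round(4).tolist(),s["opening"])
E
```

```text
scene [1.09455503 0.65478369 1.02355443] [[-0.784, 0.466, -0.409], [0.621, 0.599, -0.506], [0.009, -0.651, -0.759]] [[474.28799760504864, 0.0, 315.3814532133225], [0.0, 474.28799760504864, 196.47498944578788], [0.0, 0.0, 1.0]]
top [ 0.45543332 -0.00455054  1.20338316] [[0.01, -0.997, 0.073], [-1.0, -0.009, 0.019], [-0.018, -0.073, -0.997]] [[484.076098908301, 0.0, 322.55847549604016], [0.0, 484.076098908301, 202.96235466595132], [0.0, 0.0, 1.0]]
0.1 [0.17540713 0.49471443 0.40411387] [[-0.9425, 0.3342, -0.0006], [0.3342, 0.9425, -0.0013], [0.0002, -0.0014, -1.0]] 0.09187966702786908
```

View pics/scene0.png

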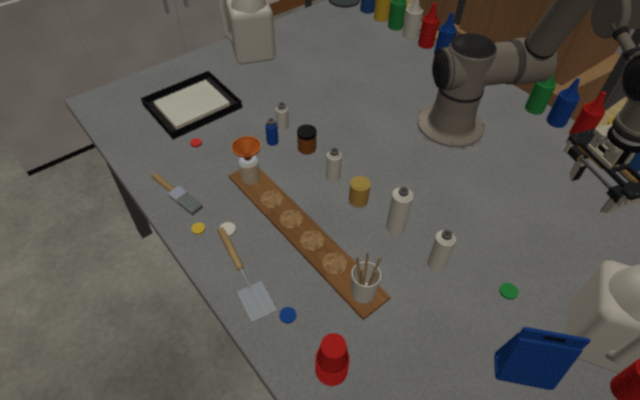

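View pics/top0.png

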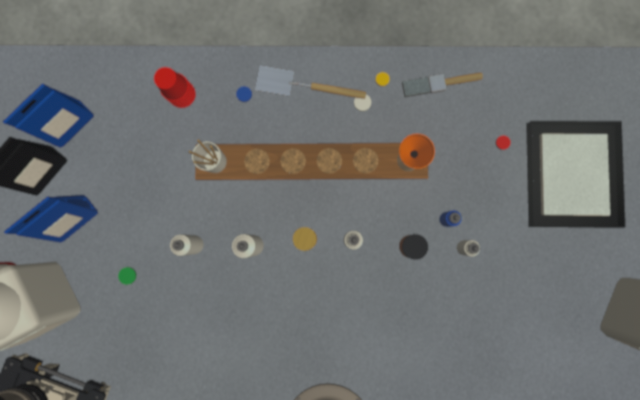

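The top view shows white bottles at (182,245), (245,245), (354,240) and (470,248). The scene view shows them at (441,249), (399,208), (334,163) and (282,115). Possible confusions:
- the blue look-alike at top (451,218)
- the jar at (413,246)
- the tin at (304,238)
- the white pot at (207,156)
- the white bottle on the rear rack at scene (412,20)

The funnel is at (416,152), on the robot's right (-y), beside mark_4. Next is a close crop to check.

```bash
python3 - <<'E'
import cv2,numpy as np
t=cv2.imread("pics/top0.png");s=cv2.imread("pics/scene0.png")
a=cv2.resize(t[205:270,160:490],None,fx=2.4,fy=2.4,interpolation=cv2.INTER_CUBIC)
b=cv2.resize(s[95:280,260:470],None,fx=2.3,fy=2.3,interpolation=cv2.INTER_CUBIC)
c=np.zeros((a.shape[0]+b.shape[0],800,3),np.uint8);c[:a.shape[0],:a.shape[1]]=a[:,:800];c[a.shape[0]:,:b.shape[1]]=b
cv2.imwrite("pics/c1.png",c);print(a.shape,b.shape)
E
```

```text
(156, 792, 3) (425, 483, 3)
```

View pics/c1.png

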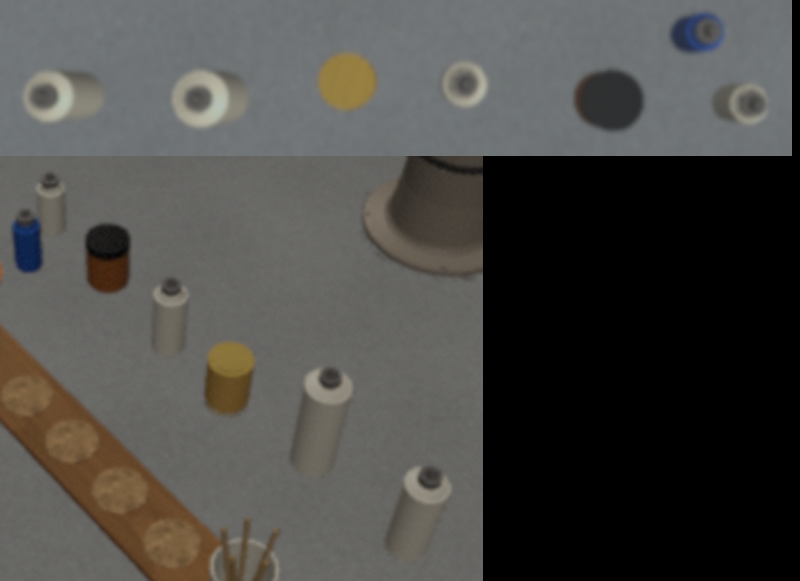

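```bash
python3 - <<'E'
from h import *
d=grab("top"); im=d["image"]; g=im.astype(int)
hsv=cv2.cvtColor(im,cv2.COLOR_BGR2HSV)
for n,(u,v),h in [("tall",(180,245),.114),("tallest",(243,246),.135),("short",(354,240),.093),("shortest",(472,248),.072),("blue",(454,218),.072)]:
    w=im[v-16:v+16,u-18:u+18]; gr=cv2.cvtColor(w,cv2.COLOR_BGR2GRAY)
    big=cv2.GaussianBlur(cv2.resize(gr,None,fx=6,fy=6,interpolation=cv2.INTER_CUBIC),(0,0),4)
    r=cv2.HoughCircles(big,cv2.HOUGH_GRADIENT,1,100,param1=60,param2=8,minRadius=45,maxRadius=75)
    dark=(gr<105)&(gr>0); dark=((hsv[v-16:v+16,u-18:u+18,2]<100)).astype(np.uint8)
    k,l,st,c=cv2.connectedComponentsWithStats(dark)
    out=[]
    if r is not None:
        x,y,R=r[0][0]; uu,vv=(x+.5)/6-.5+u-18,(y+.5)/6-.5+v-16
        out=[(round(uu,1),round(vv,1)),onz(d,uu,vv,h).round(4),R/6*2/d["K"][0,0]*(1.2-h)]
    print(n,out)
    for i in range(1,k):
        if 8<st[i,4]<300: print("   dark",st[i,4],(c[i]+[u-18,v-16]).round(1),onz(d,c[i][0]+u-18,c[i][1]+v-16,h+.02).round(4))
# board, marks
m=((hsv[...,1]>70)&(hsv[...,0]<22)).astype(np.uint8); m[:135]=0;m[190:]=0;m[:,:190]=0;m[:,432:]=0
b=hsv[161,190:432]; print(hsv[161,235:390:4].tolist())
ys,xs=np.where(m); print(cv2.minAreaRect(np.c_[xs,ys].astype(np.float32)))
for u in(257,293,329,365): print(u,onz(d,u,161,.015).round(4))
E
```

```text
tall []
   dark 27 [192.3 236. ] [0.4581 0.3035 0.134 ]
   dark 61 [177.9 244.7] [0.4386 0.3349 0.134 ]
tallest []
   dark 16 [254.8 236.1] [0.4591 0.1613 0.155 ]
   dark 58 [242.  245.6] [0.4383 0.1887 0.155 ]
short []
   dark 51 [353.4 239.5] [ 0.454  -0.0541  0.113 ]
shortest []
   dark 89 [460.8 247.6] [ 0.4381 -0.2993  0.092 ]
   dark 72 [472.6 247.8] [ 0.4379 -0.3258  0.092 ]
blue []
   dark 103 [443.4 219.3] [ 0.502  -0.2604  0.092 ]
   dark 100 [453.3 217.5] [ 0.5064 -0.2828  0.092 ]
[[14, 134, 120], [15, 136, 120], [15, 131, 123], [16, 112, 125], [17, 113, 131], [17, 115, 133], [17, 115, 148], [17, 112, 123], [17, 116, 136], [15, 136, 120], [14, 133, 113], [15, 130, 116], [17, 113, 126], [17, 113, 129], [17, 116, 132], [17, 115, 146], [17, 112, 123], [17, 115, 135], [14, 133, 117], [15, 136, 116], [15, 134, 118], [17, 114, 127], [17, 116, 128], [17, 115, 133], [17, 117, 144], [17, 112, 123], [17, 114, 134], [15, 135, 119], [15, 135, 117], [14, 135, 119], [17, 115, 129], [17, 114, 127], [17, 114, 132], [17, 117, 142], [17, 113, 124], [17, 115, 133], [15, 133, 121], [15, 138, 118], [15, 137, 119]]
((310.5693664550781, 157.15797424316406), (43.11717987060547, 241.06988525390625), 89.64412689208984)
257 [0.6458 0.1818 0.015 ]
293 [0.6464 0.0923 0.015 ]
329 [0.6471 0.003  0.015 ]
365 [ 0.6477 -0.0861  0.015 ]
```

```bash
python3 - <<'E'
from h import *
d=grab("top"); s=grab("scene")
def marks(d,box,z):
    hsv=cv2.cvtColor(d["image"],cv2.COLOR_BGR2HSV)
    m=((hsv[...,0]>=16)&(hsv[...,0]<=21)&(hsv[...,1]>80)).astype(np.uint8)
    k=np.zeros_like(m);x0,x1,y0,y1=box;k[y0:y1,x0:x1]=1
    m=cv2.morphologyEx(m*k,cv2.MORPH_OPEN,np.ones((3,3)))
    for c in cv2.findContours(m,cv2.RETR_EXTERNAL,cv2.CHAIN_APPROX_NONE)[0]:
        if cv2.contourArea(c)>100:
            (u,v),ax,_=cv2.fitEllipse(c); print((round(u,1),round(v,1)),np.round(ax,1),onz(d,u,v,z).round(4))
marks(d,(235,385,143,182),.015); marks(s,(255,352,185,280),.015)
hs=cv2.cvtColor(s["image"],cv2.COLOR_BGR2HSV)[...,2]; ht=cv2.cvtColor(d["image"],cv2.COLOR_BGR2HSV)[...,2]
for n,p,h in [("tall",(.439,.335),.114),("tallest",(.438,.189),.135),("short",(.454,-.054),.093),("shortest",(.438,-.326),.072)]:
    R=[]
    for im,cam in((ht,d),(hs,s)):
        u,v=proj(cam,(*p,h+.018)).round().astype(int)
        w=(im[v-7:v+8,u-7:u+8]<100).astype(np.uint8)
        k,l,st,c=cv2.connectedComponentsWithStats(w)
        i=1+np.argmin([np.hypot(*(c[j]-7)) for j in range(1,k)]); q=c[i]+[u-7,v-7]; R.append((cam["eye"],ray(cam,*q),q.round(1),st[i,4]))
    A=sum(np.eye(3)-np.outer(r[1],r[1]) for r in R); b=sum((np.eye(3)-np.outer(r[1],r[1]))@r[0] for r in R)
    print(n,np.linalg.solve(A,b).round(4),h,[(r[2].tolist(),int(r[3])) for r in R])
E
```

```text
(256.5, 160.8) [24.  24.9] [0.6462 0.1831 0.015 ]
(365.1, 160.1) [24.4 25. ] [ 0.6501 -0.0863  0.015 ]
(328.8, 160.3) [24.5 25.2] [0.6488 0.0035 0.015 ]
(292.5, 160.6) [24.4 25.2] [0.6474 0.0935 0.015 ]
(334.2, 262.6) [20.2 23.1] [0.6486 0.1821 0.015 ]
(311.5, 239.7) [18.6 23.2] [0.6504 0.0921 0.015 ]
(290.7, 218.3) [17.4 22.2] [0.6511 0.0021 0.015 ]
(271.1, 198.3) [16.4 21.4] [ 0.6522 -0.0886  0.015 ]
tall [0.4391 0.3365 0.1269] 0.114 [([177.9, 244.7], 61), ([446.7, 233.8], 99)]
tallest [0.4388 0.1895 0.1471] 0.135 [([242.0, 245.6], 58), ([403.3, 190.8], 75)]
short [ 0.455  -0.0553  0.1071] 0.093 [([353.4, 239.5], 51), ([333.8, 150.7], 75)]
shortest [ 0.4389 -0.3285  0.0864] 0.072 [([472.6, 247.8], 71), ([281.3, 105.0], 63)]
```

The collar heights from two views match all four bottles in the table below, and the crop confirms the choice (the blue one is excluded).

| Bottle | Position | Target mark | Mark position |
|---|---|---|---|
| Tall | (.439,.336) | m2 | (.649,.093) |
| Tallest | (.439,.190) | m1 | (.6475,.1826) |
| Short | (.4545,-.0545) | m3 | (.650,.003) |
| Shortest | (.4385,-.327) | m4 | (.651,-.087) |

I'll start with the tall one.

Emit:
drive_tool(
  steps="0 0 0.392 -1 -0.2 0 -1; 0 0 0.392 -1 -0.2 0 -1; 0 0 0.392 -1 -0.2 0 -1; 0 0 0.392 -1 -0.2 0 -1; 0 0 0.392 -1 -0.2 0 -1; 0 0 0.392 -1 -0.2 0 -1; 0 0 0.392 -1 -0.2 0 -1; 0 0 0.392 -1 -0.2 0 -1; 0 0 0.392 -1 -0.2 0 -1; 0 0 0.392 -1 -0.2 0 -1; 0 0 0.392 -1 -0.2 0 -1; 0 0 0.392 -1 -0.2 0 -1",
  squeeze=15,
)

```text
time_s: 1.25
position: [0.3068, 0.4164, 0.4047]
ee_rot: [[-0.002, 1.0, -0.0], [1.0, 0.002, -0.0], [-0.0, -0.0, -1.0]]
ft_force: [0.5, 0.4, 0.0]
opening: 0.0919
grasp_force: 0.0
```

Emit:
drive_tool(
  steps="0 0 0 -0.533 0.88 0 -1; 0 0 0 -0.533 0.88 0 -1; 0 0 0 -0.533 0.88 0 -1; 0 0 0 -0.533 0.88 0 -1; 0 0 0 -0.533 0.88 0 -1; 0 0 0 -0.533 0.88 0 -1; 0 0 0 -0.533 0.88 0.2 -1; 0 0 0 -0.533 0.88 0.4 -1; 0 0 0 -0.533 0.88 0.6 -1; 0 0 0 -0.533 0.88 0.8 -1; 0 0 0 -0.533 0.88 0.95 -1; 0 0 0 -0.533 0.88 0.955 -1; 0 0 0 -0.533 0.88 0.955 -0.5; 0 0 0 -0.533 0.88 0.955 0; 0 0 0 -0.533 0.88 0.955 0.3; 0 0 0 -0.533 0.88 0.955 0.5; 0 0 0 -0.533 0.88 0.955 1; 0 0 0 -0.533 0.88 0.955 1; 0 0 0 -0.533 0.88 0.955 1; 0 0 0 -0.533 0.88 0.955 1",
)

```text
time_s: 2.92
position: [0.4388, 0.3363, 0.2619]
ee_rot: [[0.002, 1.0, 0.001], [1.0, -0.002, 0.0], [0.0, 0.001, -1.0]]
ft_force: [0.2, -1.1, 2.1]
opening: 0.0476
grasp_force: 15.0
```

Emit:
drive_tool(
  steps="0 0 0 0 0 -0.1 1; 0 0 0 0 0 -0.3 1; 0 0 0 0 0 -0.5 1; 0 0 0 0 0 -0.7 1; 0 0 0 0 0 -0.8 1; 0 0 0 0 0 -0.8 1; 0 0 0 -0.1 0.1 -0.8 1; 0 0 0 -0.3 0.25 -0.8 1; 0 0 0 -0.5 0.45 -0.8 1; 0 0 0 -0.7 0.6 -0.8 1; 0 0 0 -0.8 0.7 -0.8 1; 0 0 0 -0.8 0.7 -0.8 1",
)

```text
time_s: 3.92
position: [0.546, 0.2124, 0.3791]
ee_rot: [[0.006, 1.0, -0.002], [1.0, -0.006, -0.002], [-0.002, -0.002, -1.0]]
ft_force: [-0.1, 0.1, -1.4]
opening: 0.0477
grasp_force: 15.0
```

Emit:
drive_tool(
  steps="0 0 0 -0.2 0.2 0 1; 0 0 0 -0.4 0.35 0 1; 0 0 0 -0.6 0.5 0 1; 0 0 0 -0.75 0.63 0 1; 0 0 0 -0.823 0.7 0 1; 0 0 0 -0.823 0.7 0 1; 0 0 0 -0.823 0.7 0.1 1; 0 0 0 -0.823 0.7 0.25 1; 0 0 0 -0.823 0.7 0.4 1; 0 0 0 -0.823 0.7 0.5 1; 0 0 0 -0.823 0.7 0.6 1; 0 0 0 -0.823 0.7 0.64 1; 0 0 0 -0.823 0.7 0.66 1; 0 0 0 -0.823 0.7 0.66 1; 0 0 0 -0.823 0.7 0.66 1; 0 0 0 -0.823 0.7 0.66 1",
)

```text
time_s: 5.25
position: [0.6485, 0.0928, 0.2836]
ee_rot: [[0.001, 1.0, 0.002], [1.0, -0.001, 0.0], [0.0, 0.002, -1.0]]
ft_force: [0.2, -0.2, -2.1]
opening: 0.0476
grasp_force: 15.0
```

Emit:
drive_tool(
  steps="0 0 0 0 0 0.02 1; 0 0 0 0 0 0.035 1; 0 0 0 0 0 0.044 1; 0 0 0 0 0 0.046 1; 0 0 0 0 0 0.046 1; 0 0 0 0 0 0.046 0.2; 0 0 0 0 0 0.046 -0.2; 0 0 0 0 0 0.046 -0.6; 0 0 0 0 0 0.046 -0.6; 0 0 0 0 0 0.046 -0.6; 0 0 0 0 0 0.046 -0.6; 0 0 0 0 0 -0.1 -0.6; 0 0 0 0 0 -0.3 -0.6; 0 0 0 0 0 -0.55 -0.6; 0 0 0 0 0 -0.8 -0.6; 0 0 0 0 0 -0.8 -0.8; 0 0 0 0 0 -0.8 -1; 0 0 0 0 0 -0.8 -1",
)

```text
time_s: 6.75
position: [0.6481, 0.0925, 0.4019]
ee_rot: [[0.002, 1.0, -0.001], [1.0, -0.002, 0.0], [0.0, -0.001, -1.0]]
ft_force: [-0.4, 0.2, 0.3]
opening: 0.0886
grasp_force: 0.0
```

Emit:
drive_tool(
  steps="0 0 0 0.1 -0.2 0 -1; 0 0 0 0.2 -0.45 0 -1; 0 0 0 0.3 -0.7 0 -1; 0 0 0 0.333 -0.9 0 -1; 0 0 0 0.333 -1 0 -1; 0 0 0 0.333 -1 0 -1",
)

```text
time_s: 7.25
position: [0.4954, 0.1433, 0.4012]
ee_rot: [[-0.0, 1.0, -0.005], [1.0, 0.0, -0.0], [-0.0, -0.005, -1.0]]
ft_force: [1.1, 1.0, 0.4]
opening: 0.0916
grasp_force: 0.0
```

Emit:
drive_tool(
  steps="0 0 0 0.2 -0.2 0 -1; 0 0 0 0.313 -0.397 0 -1; 0 0 0 0.313 -0.397 0 -1; 0 0 0 0.313 -0.397 0 -1; 0 0 0 0.313 -0.397 0.2 -1; 0 0 0 0.313 -0.397 0.4 -1; 0 0 0 0.313 -0.397 0.6 -1; 0 0 0 0.313 -0.397 0.76 -1; 0 0 0 0.313 -0.397 0.8 -1; 0 0 0 0.313 -0.397 0.8 -0.7; 0 0 0 0.313 -0.397 0.8 -0.4; 0 0 0 0.313 -0.397 0.8 0; 0 0 0 0.313 -0.397 0.8 0.4; 0 0 0 0.313 -0.397 0.8 1; 0 0 0 0.313 -0.397 0.8 1; 0 0 0 0.313 -0.397 0.8 1; 0 0 0 0.313 -0.397 0.8 1",
)

```text
time_s: 8.67
position: [0.4389, 0.1898, 0.2831]
ee_rot: [[0.001, 1.0, 0.001], [1.0, -0.001, 0.0], [0.0, 0.001, -1.0]]
ft_force: [-1.5, 0.1, 5.5]
opening: 0.0526
grasp_force: 15.0
```

Emit:
drive_tool(
  steps="0 0 0 0 0 -0.1 1; 0 0 0 0 0 -0.3 1; 0 0 0 0 0 -0.5 1; 0 0 0 0 0 -0.7 1; 0 0 0 0 0 -0.8 1; 0 0 0 0 0 -0.8 1; 0 0 0 0 0.15 -0.8 1; 0 0 0 0 0.35 -0.8 1; 0 0 0 0 0.55 -0.8 1; 0 0 0 0 0.75 -0.8 1; 0 0 0 0 0.933 -0.8 1; 0 0 0 0 0.933 -0.8 1",
)

```text
time_s: 9.67
position: [0.5824, 0.1888, 0.3989]
ee_rot: [[0.003, 1.0, -0.001], [1.0, -0.003, -0.001], [-0.001, -0.001, -1.0]]
ft_force: [-1.4, -0.5, -2.4]
opening: 0.053
grasp_force: 15.0
```

Emit:
drive_tool(
  steps="0 0 0 -0.02 0.2 0 1; 0 0 0 -0.047 0.35 0 1; 0 0 0 -0.047 0.457 0 1; 0 0 0 -0.047 0.457 0 1; 0 0 0 -0.047 0.457 0 1; 0 0 0 -0.047 0.457 0.1 1; 0 0 0 -0.047 0.457 0.25 1; 0 0 0 -0.047 0.457 0.4 1; 0 0 0 -0.047 0.457 0.5 1; 0 0 0 -0.047 0.457 0.6 1; 0 0 0 -0.047 0.457 0.64 1; 0 0 0 -0.047 0.457 0.66 1; 0 0 0 -0.047 0.457 0.66 1; 0 0 0 -0.047 0.457 0.66 1; 0 0 0 -0.047 0.457 0.66 1",
)

```text
time_s: 10.92
position: [0.6475, 0.1825, 0.3047]
ee_rot: [[0.001, 1.0, 0.002], [1.0, -0.001, 0.0], [0.0, 0.002, -1.0]]
ft_force: [0.7, 0.3, -2.7]
opening: 0.0526
grasp_force: 15.0
```

Emit:
drive_tool(
  steps="0 0 0 0 0 0.02 1; 0 0 0 0 0 0.035 1; 0 0 0 0 0 0.044 1; 0 0 0 0 0 0.046 1; 0 0 0 0 0 0.046 1; 0 0 0 0 0 0.046 0.2; 0 0 0 0 0 0.046 -0.2; 0 0 0 0 0 0.046 -0.6; 0 0 0 0 0 0.046 -0.6; 0 0 0 0 0 0.046 -0.6; 0 0 0 0 0 0.046 -0.6; 0 0 0 0 0 -0.1 -0.6; 0 0 0 0 0 -0.3 -0.6; 0 0 0 0 0 -0.55 -0.6; 0 0 0 0 0 -0.7 -0.6; 0 0 0 0 0 -0.7 -0.8; 0 0 0 0 0 -0.7 -1; 0 0 0 0 0 -0.7 -1",
)

```text
time_s: 12.42
position: [0.6472, 0.1823, 0.4073]
ee_rot: [[0.001, 1.0, -0.002], [1.0, -0.001, -0.0], [-0.0, -0.002, -1.0]]
ft_force: [0.1, -1.1, -1.1]
opening: 0.0886
grasp_force: 0.0
```

```bash
python3 - <<'E'
from h import *
grab("scene","pics/s2.png");print(ctrl.read_state()["position"])
E
```

```text
[0.64721271 0.18229913 0.40666643]
```

View pics/s2.png

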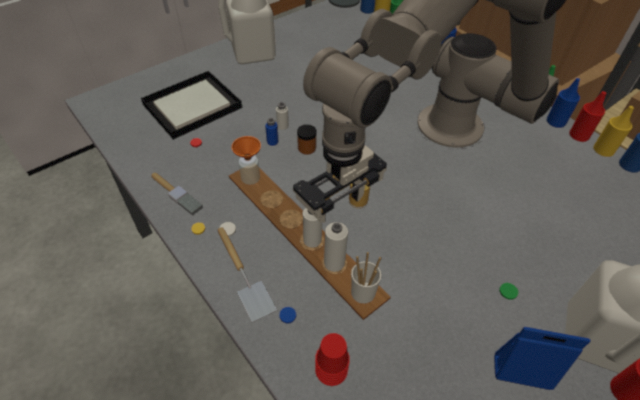

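The picture shows both bottles upright on marks 1 and 2, at (335,247) and (312,228). The short one is next.

Emit:
drive_tool(
  steps="0 0 0 -0.1 -0.2 0 -1; 0 0 0 -0.3 -0.4 0 -1; 0 0 0 -0.5 -0.6 0 -1; 0 0 0 -0.7 -0.8 0 -1; 0 0 0 -0.8 -0.933 0.1 -1; 0 0 0 -0.8 -0.933 0.2 -1; 0 0 0 -0.8 -0.933 0.2 -1",
)

```text
time_s: 13.05
position: [0.5054, 0.0616, 0.3753]
ee_rot: [[0.003, 1.0, -0.007], [1.0, -0.003, 0.0], [0.0, -0.007, -1.0]]
ft_force: [0.3, 0.5, 0.1]
opening: 0.0919
grasp_force: 0.0
```

Emit:
drive_tool(
  steps="0 0 0 -0.2 -0.1 0 -1; 0 0 0 -0.45 -0.25 0 -1; 0 0 0 -0.7 -0.353 0 -1; 0 0 0 -0.78 -0.353 0 -1; 0 0 0 -0.78 -0.353 0 -1; 0 0 0 -0.78 -0.353 0.1 -1; 0 0 0 -0.78 -0.353 0.3 -1; 0 0 0 -0.78 -0.353 0.5 -1; 0 0 0 -0.78 -0.353 0.7 -1; 0 0 0 -0.78 -0.353 0.85 -1; 0 0 0 -0.78 -0.353 0.92 -1; 0 0 0 -0.78 -0.353 0.92 -0.6; 0 0 0 -0.78 -0.353 0.92 -0.2; 0 0 0 -0.78 -0.353 0.92 0.2; 0 0 0 -0.78 -0.353 0.92 0.6; 0 0 0 -0.78 -0.353 0.92 1; 0 0 0 -0.78 -0.353 0.92 1; 0 0 0 -0.78 -0.353 0.92 1; 0 0 0 -0.78 -0.353 0.92 1; 0 0 0 -0.78 -0.353 0.92 1",
)

```text
time_s: 14.72
position: [0.4542, -0.0544, 0.2408]
ee_rot: [[0.002, 1.0, 0.001], [1.0, -0.002, -0.0], [-0.0, 0.001, -1.0]]
ft_force: [-0.1, 0.5, 2.5]
opening: 0.0426
grasp_force: 15.0
```

Emit:
drive_tool(
  steps="0 0 0 0 0 -0.1 1; 0 0 0 0 0 -0.3 1; 0 0 0 0 0 -0.5 1; 0 0 0 0 0 -0.667 1; 0 0 0 0 0 -0.667 1; 0 0 0 0.1 0.15 -0.667 1; 0 0 0 0.2 0.35 -0.667 1; 0 0 0 0.3 0.55 -0.667 1; 0 0 0 0.383 0.7 -0.667 1; 0 0 0 0.383 0.8 -0.667 1; 0 0 0 0.383 0.8 -0.667 1",
)

```text
time_s: 15.63
position: [0.5762, 0.0036, 0.339]
ee_rot: [[0.0, 1.0, 0.0], [1.0, -0.0, 0.0], [0.0, 0.0, -1.0]]
ft_force: [-0.1, 0.3, -2.1]
opening: 0.0426
grasp_force: 15.0
```

Emit:
drive_tool(
  steps="0 0 0 0 0.2 0 1; 0 0 0 0 0.35 0 1; 0 0 0 0 0.505 0 1; 0 0 0 0 0.505 0 1; 0 0 0 0 0.505 0 1; 0 0 0 0 0.505 0.1 1; 0 0 0 0 0.505 0.25 1; 0 0 0 0 0.505 0.4 1; 0 0 0 0 0.505 0.48 1; 0 0 0 0 0.505 0.527 1; 0 0 0 0 0.505 0.527 1; 0 0 0 0 0.505 0.527 1; 0 0 0 0 0.505 0.527 1",
)

```text
time_s: 16.72
position: [0.6503, 0.0027, 0.2629]
ee_rot: [[0.002, 1.0, 0.002], [1.0, -0.002, -0.0], [-0.0, 0.002, -1.0]]
ft_force: [0.6, 0.4, -1.9]
opening: 0.0424
grasp_force: 15.0
```

Emit:
drive_tool(
  steps="0 0 0 0 0 0.02 1; 0 0 0 0 0 0.035 1; 0 0 0 0 0 0.044 1; 0 0 0 0 0 0.047 1; 0 0 0 0 0 0.047 1; 0 0 0 0 0 0.047 0.2; 0 0 0 0 0 0.047 -0.2; 0 0 0 0 0 0.047 -0.6; 0 0 0 0 0 0.047 -0.6; 0 0 0 0 0 0.047 -0.6; 0 0 0 0 0 0.047 -0.6; 0 0 0 0 0 -0.1 -0.6; 0 0 0 0 0 -0.3 -0.6; 0 0 0 0 0 -0.55 -0.6; 0 0 0 0 0 -0.7 -0.6; 0 0 0 0 0 -0.7 -0.6; 0 0 0 0 0 -0.7 -0.6",
)

```text
time_s: 18.13
position: [0.6501, 0.0028, 0.368]
ee_rot: [[0.002, 1.0, 0.003], [1.0, -0.002, -0.0], [-0.0, 0.003, -1.0]]
ft_force: [0.3, 0.5, -1.5]
opening: 0.0729
grasp_force: 0.0
```

Emit:
drive_tool(
  steps="0 0 0 -0.15 -0.2 0 -0.6; 0 0 0 -0.3 -0.4 0 -0.6; 0 0 0 -0.5 -0.65 0 -0.6; 0 0 0 -0.65 -0.9 0 -0.6; 0 0 0 -0.733 -1 0 -0.6; 0 0 0 -0.733 -1 0 -0.6",
)

```text
time_s: 18.63
position: [0.4961, -0.1089, 0.3649]
ee_rot: [[0.005, 1.0, -0.006], [1.0, -0.005, 0.001], [0.001, -0.006, -1.0]]
ft_force: [1.6, -0.4, 1.5]
opening: 0.0733
grasp_force: 0.0
```

Emit:
drive_tool(
  steps="0 0 0.04 -0.2 -0.1 0 -0.6; 0 0 0.08 -0.4 -0.2 0 -0.6; 0 0 0.12 -0.6 -0.3 0 -0.6; 0 0 0.16 -0.733 -0.41 0 -0.6; 0 0 0.2 -0.733 -0.41 0 -0.6; 0 0 0.24 -0.733 -0.41 0 -0.6; 0 0 0.25 -0.733 -0.41 0 -0.6; 0 0 0.25 -0.733 -0.41 0 -0.6; 0 0 0.25 -0.733 -0.41 0 -0.6",
)

```text
time_s: 19.38
position: [0.4383, -0.2166, 0.3654]
ee_rot: [[0.707, 0.707, -0.002], [0.707, -0.707, 0.001], [-0.0, -0.002, -1.0]]
ft_force: [0.0, -0.6, 0.2]
opening: 0.0734
grasp_force: 0.0
```

Emit:
drive_tool(
  steps="0 0 0 -0.2 0.2 0 -0.6; 0 0 0 -0.4 0.4 0 -0.6; 0 0 0 -0.52 0.52 0 -0.6; 0 0 0 -0.52 0.52 0 -0.6; 0 0 0 -0.52 0.52 0 -0.6; 0 0 0 -0.52 0.52 0.2 -0.6; 0 0 0 -0.52 0.52 0.4 -0.6; 0 0 0 -0.52 0.52 0.6 -0.6; 0 0 0 -0.52 0.52 0.8 -0.6; 0 0 0 -0.52 0.52 0.93 -0.6; 0 0 0 -0.52 0.52 0.975 -0.6; 0 0 0 -0.52 0.52 0.975 -0.6; 0 0 0 -0.52 0.52 0.975 -0.2; 0 0 0 -0.52 0.52 0.975 0.2; 0 0 0 -0.52 0.52 0.975 0.6; 0 0 0 -0.52 0.52 0.975 1; 0 0 0 -0.52 0.52 0.975 1; 0 0 0 -0.52 0.52 0.975 1; 0 0 0 -0.52 0.52 0.975 1; 0 0 0 -0.52 0.52 0.975 1",
)

```text
time_s: 21.05
position: [0.4381, -0.3273, 0.2207]
ee_rot: [[0.708, 0.706, 0.001], [0.706, -0.708, -0.001], [0.0, 0.001, -1.0]]
ft_force: [0.2, 0.1, 2.9]
opening: 0.0377
grasp_force: 14.9
```

Emit:
drive_tool(
  steps="0 0 0 0 0 -0.1 1; 0 0 0 0 0 -0.3 1; 0 0 0 0 0 -0.5 1; 0 0 0 0 0 -0.7 1; 0 0 0 0 0 -0.8 1; 0 0 0 0 0 -0.8 1; 0 0 0 0.1 -0.1 -0.8 1; 0 0 0 0.25 -0.25 -0.8 1; 0 0 0 0.4 -0.4 -0.8 1; 0 0 0 0.55 -0.55 -0.8 1; 0 0 0 0.707 -0.707 -0.8 1; 0 0 0 0.707 -0.707 -0.8 1",
)

```text
time_s: 22.05
position: [0.4372, -0.1725, 0.3386]
ee_rot: [[0.706, 0.708, -0.004], [0.708, -0.706, 0.004], [0.0, -0.006, -1.0]]
ft_force: [-0.1, 0.3, -0.8]
opening: 0.0378
grasp_force: 14.9
```

Emit:
drive_tool(
  steps="0 0 -0.03 0.1 -0.1 0 1; 0 0 -0.06 0.2 -0.2 0 1; 0 0 -0.1 0.3 -0.3 0 1; 0 0 -0.13 0.422 -0.422 0 1; 0 0 -0.16 0.422 -0.422 0 1; 0 0 -0.19 0.422 -0.422 0 1; 0 0 -0.22 0.422 -0.422 0 1; 0 0 -0.25 0.422 -0.422 0 1; 0 0 -0.25 0.422 -0.422 0 1; 0 0 -0.25 0.422 -0.422 0 1",
)

```text
time_s: 22.88
position: [0.4382, -0.0877, 0.3393]
ee_rot: [[0.004, 1.0, -0.002], [1.0, -0.004, 0.001], [0.001, -0.002, -1.0]]
ft_force: [-0.9, -0.2, -0.7]
opening: 0.0377
grasp_force: 14.9
```

Emit:
drive_tool(
  steps="0 0 0 0 0.2 0 1; 0 0 0 0 0.4 0 1; 0 0 0 0 0.6 0 1; 0 0 0 0 0.8 0 1; 0 0 0 0 0.8 0 1",
)

```text
time_s: 23.3
position: [0.5621, -0.0881, 0.3391]
ee_rot: [[0.004, 1.0, 0.003], [1.0, -0.004, -0.0], [-0.0, 0.003, -1.0]]
ft_force: [-1.8, -0.1, -0.1]
opening: 0.038
grasp_force: 14.9
```

Emit:
drive_tool(
  steps="0 0 0 0 0.2 0 1; 0 0 0 0 0.4 0 1; 0 0 0 0 0.55 0 1; 0 0 0 0 0.62 0 1; 0 0 0 0 0.62 0 1; 0 0 0 0 0.62 0 1; 0 0 0 0 0.62 0.1 1; 0 0 0 0 0.62 0.25 1; 0 0 0 0 0.62 0.4 1; 0 0 0 0 0.62 0.5 1; 0 0 0 0 0.62 0.6 1; 0 0 0 0 0.62 0.64 1; 0 0 0 0 0.62 0.65 1; 0 0 0 0 0.62 0.65 1; 0 0 0 0 0.62 0.65 1; 0 0 0 0 0.62 0.65 1",
)

```text
time_s: 24.63
position: [0.6515, -0.088, 0.2441]
ee_rot: [[0.002, 1.0, 0.002], [1.0, -0.002, -0.0], [-0.0, 0.002, -1.0]]
ft_force: [0.4, 0.2, -0.6]
opening: 0.0381
grasp_force: 14.9
```

Emit:
drive_tool(
  steps="0 0 0 0 0 0.02 1; 0 0 0 0 0 0.04 1; 0 0 0 0 0 0.052 1; 0 0 0 0 0 0.055 1; 0 0 0 0 0 0.055 1; 0 0 0 0 0 0.055 0.2; 0 0 0 0 0 0.055 -0.2; 0 0 0 0 0 0.055 -0.6; 0 0 0 0 0 0.055 -0.6; 0 0 0 0 0 0.055 -0.6; 0 0 0 0 0 -0.1 -0.6; 0 0 0 0 0 -0.35 -0.6; 0 0 0 0 0 -0.6 -0.6; 0 0 0 0 0 -0.9 -0.6; 0 0 0 0 0 -1 -0.6; 0 0 0 0 -0.3 -1 -0.6; 0 0 0 0 -0.6 -1 -0.6; 0 0 0 0 -1 -1 -0.6; 0 0 0 0 -1 -1 -0.6",
)

```text
time_s: 26.22
position: [0.4978, -0.0872, 0.3923]
ee_rot: [[0.001, 1.0, -0.003], [1.0, -0.001, 0.001], [0.001, -0.003, -1.0]]
ft_force: [0.9, -0.8, 0.8]
opening: 0.0735
grasp_force: 0.0
```

Emit:
drive_tool(
  steps="0 0 0 -0.3 -0.3 0 -0.6; 0 0 0 -0.6 -0.5 0 -0.6; 0 0 0 -1 -0.5 0 -0.6; 0 0 0 -1 -0.5 0 -0.6; 0 0 0 -1 -0.5 0 -0.6; 0 0 0 -1 -0.5 0 -0.6",
)

```text
time_s: 26.72
position: [0.4253, -0.2398, 0.3924]
ee_rot: [[0.006, 1.0, -0.0], [1.0, -0.006, 0.0], [0.0, -0.0, -1.0]]
ft_force: [0.2, 0.7, -1.2]
opening: 0.0733
grasp_force: 0.0
```

```bash
python3 - <<'E'
from h import *
d=grab("top");s=grab("scene")
ht=cv2.cvtColor(d["image"],cv2.COLOR_BGR2HSV)[...,2]; hs=cv2.cvtColor(s["image"],cv2.COLOR_BGR2HSV)[...,2]
for n,p,h in [("tallest",(.6475,.1826),.15),("tall",(.649,.0928),.129),("short",(.65,.0028),.108),("shortest",(.651,-.0874),.087)]:
  for im,cam in((ht,d),(hs,s)):
    u,v=proj(cam,(*p,h+.013)).round().astype(int)
    w=(im[v-7:v+8,u-7:u+8]<100).astype(np.uint8); k,l,st,c=cv2.connectedComponentsWithStats(w)
    if k<2: print(n,"none");continue
    i=1+np.argmin([np.hypot(*(c[j]-7)) for j in range(1,k)]); q=c[i]+[u-7,v-7]
    print(n,st[i,4],((onz(cam,*q,h+.013)[:2]-p)*1000).round(1))
a=cv2.resize(d["image"][120:280,170:490],None,fx=1.25*2,fy=2.5)[:300]; b=cv2.resize(s["image"][130:310,210:430],None,fx=1.6,fy=1.6)
c=np.zeros((590,800,3),np.uint8);c[:300,:a.shape[1]]=a;c[300:300+b.shape[0],:b.shape[1]]=b;cv2.imwrite("pics/f.png",c)
E
```

```text
tallest 52 [-0.4  0.8]
tallest 80 [3.2 0.9]
tall 48 [-1.6  1.9]
tall 78 [1.3 1.1]
short 50 [-0.4  1.1]
short 78 [ 1.9 -0.8]
shortest 51 [ 0.6 -1.3]
shortest 70 [ 4. -2.]
```

View pics/f.png

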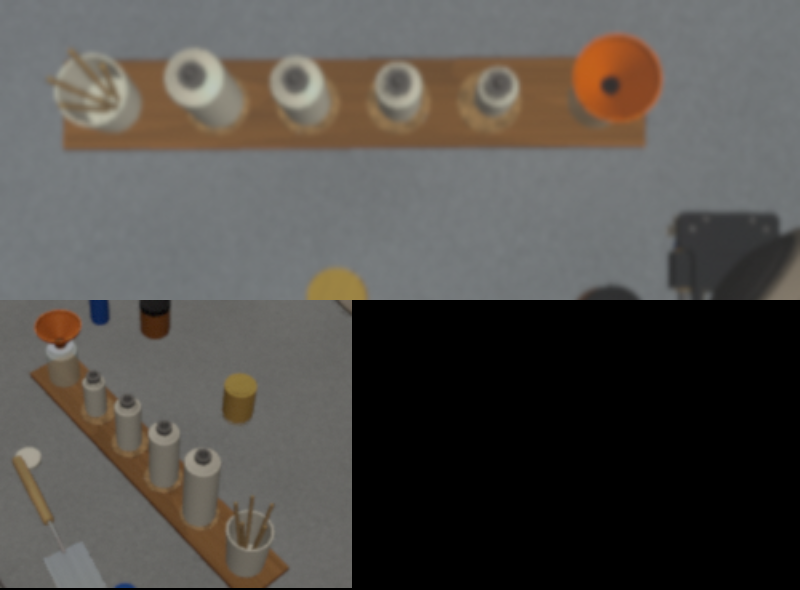

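The crops show all four bottles upright on their marks, shortest at (498,90) beside the funnel and tallest at (195,78) beside the pot. Each is within about 4 mm of its mark's centre, and the gripper is clear.

```bash
python3 -c "
from station import ctrl
print(ctrl.close_job())"
```

```text
the job is handed in; nothing more can be done
None
```

The job is handed in: all four bottles stand upright on the cork marks in height order, shortest beside the funnel, each measured within about 5 mm of its mark's centre, after about 27 s of robot time; no verdict was returned.

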